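Load the wide tape roll onto the dispenser stand

ROBOT

A 6-joint arm with a two-finger parallel gripper is mounted at the origin on the work surface. World frame = base frame: x ahead of the robot, y to its left, z up, the work surface at z = 0. Lengths are in m, angles in degrees, forces in N, time in s.
With the tool pointing down it reaches from about 0.3 to 0.75 m from the base axis. Payload 8.5 kg.
Tool frame: the origin (TCP) lies at the very end of the fingers, on their centre line; the grasp point (between the pads) lies 19 mm behind it; z points along the fingers, y is the line along which they close (so a half turn about z gives the same grasp; the last joint's range is limited). The gripper opens to 85 mm and grips with 20 to 120 N. Pads are 22 mm wide; open, the fingers measure 114 mm over their backs; the gripper's body (76 mm by 85 mm) begins 54 mm behind the grasp point. The pads swing forward as they close: fully open they stand 13 mm farther back than shut.
Start: joints at [51.377, 21.807, 74.336, -0, 83.858, -12.336], TCP at [0.244, 0.493, 0.231] pointing down, gripper open.
Joint ranges: [-178.18, 178.18], [-50.72, 133.34], [12.68, 142.11], [-81.47, 261.47], [9.98, 163.14], [-165.26, 165.26]. Speed limits (degrees/s): [136.94, 136.94, 180, 180, 180, 180].

INTERFACE

Orientations are given as a 3x3 rotation matrix whose columns are the frame's x, y, z axes.
In Python, from rig import env gives the robot as it stands.
- The arm moves only by the tool move_arm, never from a script. Its argument "plan" is a list of rows, each a list of 7 numbers: the turn, a rotation vector about the tool's x, y, z in degrees, then the shift along the tool's x, y, z in cm, then the gripper command: -1 is shut, 1 is fully open, values between are in proportion. In form: [[ax, ay, az, tx, ty, tz, jaw], ...]. A call has 1 to 5 rows; each row is the pose to reach, as a shift and turn from the pose commanded when the call began, along the tool's axes at that moment; what a row does not reach only later rows make up. A row lasts 1/10 s, in which the tool goes at most 50 mm and 8.59 degrees, less where a joint would pass 70% of its speed; a pose out of reach is approached as far as the arm can. A call with a gripper value outside its range is refused whole. The fingers move at their own pace and stop on an object; "squeeze" is the grip in N (left out, the last holds). Time passes only in rows, so rows that repeat a pose let the fingers close. It gives the time, the measured TCP pose, the force, the opening and the grip force at its end, in the units of the state.
- env.observe(): the state, without advancing time (a new reading comes with each control period).
- env.get_image(name): name is "scene" or "top"; returns a dict with "color" (384x512x3 uint8, red, green, blue), "fov_y" (degrees; the focal length in pixels is half the picture's height over the tangent of half this angle, whatever the lens; pixels are square), "cx", "cy" (the principal point, pixels), "distortion" ([k1, k2, p1, p2, k3] as OpenCV has them; the pictures are not rectified), "R" (3x3) and "t" (3): a world point X has camera coordinates R X + t. Camera axes: x right, y down, z forward; pixel columns grow to the right and rows downward; lengths in m; the calibration is good to about 2 mm. A picture is of the moment at which its call begins. There is no depth.
- env.close_job(): hands the job in; it is judged then, once.
Trained networks look in a picture, given as the dict that the camera call returned (one of the last four; its "shot" number tells which), for a name from the list of things; names that differ only in an ending like _2 or _b are one class to them, and where a whole thing is asked for, a point or a joint stands for the part that bears it (a point fixed in the world has none). Each returns a list of dicts, best first, with "conf" (0 to 1); they miss things now and then, are a little off and sometimes report something else, mostly with a low value. They report only what shows in the picture. A call takes as long as a camera call. They do not tell look-alikes from the thing itself.
- env.outline_of(target, picture): "mask" (384x512 bool, what is visible of it) and "bbox" ([centre column, centre row, width, height] in pixels, round what is visible of it).
- env.tip_of(target, picture): "pixel" ([column, row] in pixels: a listed point, or the origin of a listed thing).
The state is a dict: "time_s": time; "q": joint angles; "qvel": joint speeds; "joint_efforts": joint torques, N m; "position": TCP position; "tool_rot": TCP orientation; "ft_force": force on the tool from outside, world axes, zero at the start; "wrist_torque": the same for the moment, N m; "grip_width": finger opening in m; "gripper_force": force on a finger pad.
Only numpy, scipy, OpenCV 4.12 (cv2) and the standard library are available. Lean on these libraries where they do the work, as an engineer would, in place of code of your own. Each camera call takes 0.05 s, during which the arm holds its last target. There are 200 camera calls.

TASK

Pick up the spindle by its black handle, thread its shaft through the bore of the wide tape roll, lift the roll off its cradle on the spindle, and lower the spindle across the two V notches of the empty stand so that the roll hangs between the uprights. Set it down rather than dropping it, let go, and leave the narrow roll in its cradle.

Things in the scene. Friction and masses are not known exactly. Their poses are not given: they have to be found in the camera images.
- spindle_grip (a point): Loose spindle (160 g): centre of its black box handle, 24 wide (x), 60 long (y), 32 tall (z). A steel shaft of 14 diameter runs along +y, 30 to 220 mm from this point, its axis 4 mm above it. Starts level on a low fixed rest, this point 41 mm above the bench, z up; the rest's two V notches hold the shaft 50 and 180 mm from this point, rising to 51 mm. Nothing is under or beside the handle.
- wide_roll_center (a point): Centre of the WIDE brown tape roll (loose, about 200 g): 84 outside diameter, 50 wide along its y axis, 42 through-bore along y, level and open at both ends; round, so it may turn about y. Starts on its rim in a fixed grey cradle (100 across, 60 along y, 78 tall, chocks to 90 beside the roll), centre 120 mm above the bench.
- narrow_roll_center (a point): Centre of the NARROW brown tape roll, to be left alone: like the wide one (84 outside diameter, 42 bore) but 24 wide along y, in a cradle of the same kind, centre 120 mm above the bench.
- stand_seat (a point): Fixed stand: point midway between its two V notches, on the axis of a seated shaft, 125 mm above the bench. y runs from notch to notch, z up. Uprights 12 thick stand 56 mm either side along y (100 clear between); each bears an open 90 degree V, 55 wide on top, rising 24 mm above this point. Foot 110x135. A hung roll's centre lies 14 mm below the axis; the handle stays outside, at either end.
There are look-alikes about, which are no part of the job. Leave any turquoise look-alike of the part that bears wide_roll_center alone.

How it is judged (in metres and radians):
On the way, in this order (a step that is already met when the one before it is completed fails the run):
1. the wide roll hangs on the held spindle's shaft, clear of its cradle (height (world z) of wide_roll_center above 0.14 m and x of wide_roll_center in the frame of spindle_grip between -0.018 and 0.018 m and z of wide_roll_center in the frame of spindle_grip between -0.025 and 0.02 m and y of wide_roll_center in the frame of spindle_grip between 0.05 and 0.21 m and contact force between the fingers and spindle above 1 N), for 0.2 s.
2. the spindle, still held, is lowered to within 15 mm of its seat in the notches (z of spindle_grip in the frame of stand_seat between -0.02 and 0.011 m and horizontal distance between wide_roll_center and stand_seat below 0.035 m and angle between the y axis of spindle_grip and the y axis of stand_seat, either way round below 0.25 rad and contact force between the fingers and spindle above 1 N), for 0.05 s.
At the end, for the whole second after the job is handed in: Spindle level in both notches (handle within 10 mm of seated height, 20 mm sideways, shaft within 7 degrees of the notch line); wide roll hanging on it between the uprights, centre within 30 mm of the middle in plan, 4 to 26 mm below the seat point; both at rest; narrow roll moved under 20 mm (horizontal distance between wide_roll_center and stand_seat below 0.03 m and z of wide_roll_center in the frame of stand_seat between -0.026 and -0.004 m and z of spindle_grip in the frame of stand_seat between -0.015 and 0.011 m and x of spindle_grip in the frame of stand_seat between -0.02 and 0.02 m and angle between the y axis of spindle_grip and the y axis of stand_seat, either way round below 0.12 rad and linear speed of each of wide_roll, spindle below 0.03 m/s and distance of narrow_roll_center from where it was at the start of the episode below 0.02 m); the robot touches nothing.
It fails at once if the narrow roll is moved by more than 20 mm (distance of narrow_roll_center from where it was at the start of the episode above 0.02 m).
It also fails if it takes over 45 s, if anything falls off the work surface, if the arm or the gripper's body presses on something with over 40 N, if the wrist force passes 120 N, or if a joint passes its speed limit or range.

## Working session

There is one attempt and no reset: what is moved stays moved. The work goes in short steps, Python scripts to look and compute and a tool call to move; the robot and the scene stay as the last step left them, time stands still between calls to the robot, and variables do not carry over. Pictures are saved under pics/ and viewed, at most 10 in all, crops included, and the job is handed in when it is done.

Besides the shell and the picture viewer there is one more tool, called after "Request:" by a JSON object that holds its "op" and its "data". move_arm: Moves the arm, as the interface text tells. Its arguments: {"type":"object","properties":{"plan":{"type":"array"},"squeeze":{"type":"number"}},"required":["plan"]}

```bash
mkdir -p pics; cat > h.py <<'E'
import numpy as np, cv2
from rig import env
def K(p):
    f=192/np.tan(np.radians(p["fov_y"])/2); return np.array([[f,0,p["cx"]],[0,f,p["cy"]],[0,0,1]])
def ray(p,px):
    u=cv2.undistortPoints(np.array([[px]],float),K(p),np.array(p["distortion"],float))[0,0]
    R=np.array(p["R"]);return -R.T@np.array(p["t"]), R.T@np.array([u[0],u[1],1])
def atz(p,px,z):
    c,d=ray(p,px); return c+d*(z-c[2])/d[2]
def proj(p,X):
    return cv2.projectPoints(np.array(X,float).reshape(-1,1,3),cv2.Rodrigues(np.array(p["R"]))[0],np.array(p["t"],float),K(p),np.array(p["distortion"],float))[0][:,0]
def tri(a,pa,b,pb):
    A=[];B=[]
    for c,d in (ray(a,pa),ray(b,pb)):
        d=d/np.linalg.norm(d);M=np.eye(3)-np.outer(d,d);A.append(M);B.append(M@c)
    return np.linalg.solve(sum(A),sum(B))
E
python3 - <<'E'
from h import *
np.set_printoptions(precision=3,suppress=True)
P={n:env.get_image(n) for n in("scene","top")}
for n,p in P.items():
    cv2.imwrite(f"pics/{n}0.png",p["color"][:,:,::-1]); print(n,"cam",ray(p,(256,192)))
Z=dict(spindle_grip=.041,wide_roll_center=.12,narrow_roll_center=.12,stand_seat=.125)
for k,z in Z.items():
    for n,p in P.items():
        for d in env.tip_of(k,p)[:4]: print(k,n,round(d["conf"],2),np.array(d["pixel"]),atz(p,d["pixel"],z))
E
```

```text
scene cam (array([ 1.149, -0.305,  0.93 ]), array([-0.584,  0.274, -0.764]))
top cam (array([ 0.274, -0.012,  1.18 ]), array([ 0.193,  0.001, -0.981]))
spindle_grip scene 0.65 [121.2 264.3] [ 0.53  -0.35   0.041]
spindle_grip top 0.71 [374.5 177.8] [ 0.533 -0.353  0.041]
wide_roll_center scene 0.73 [143.9 188.6] [ 0.407 -0.245  0.12 ]
wide_roll_center scene 0.69 [314.3 129.3] [0.402 0.214 0.12 ]
wide_roll_center scene 0.65 [258.9 169. ] [0.467 0.023 0.12 ]
wide_roll_center scene 0.58 [297.8 168.3] [0.505 0.108 0.12 ]
wide_roll_center top 0.66 [242.9 197.5] [0.468 0.024 0.12 ]
wide_roll_center top 0.62 [196.1 216.1] [0.42  0.148 0.12 ]
wide_roll_center top 0.59 [157.1 246.8] [0.341 0.249 0.12 ]
wide_roll_center top 0.59 [337.2 245.9] [ 0.336 -0.219  0.12 ]
narrow_roll_center scene 0.61 [302.6 215.5] [0.635 0.049 0.12 ]
narrow_roll_center top 0.55 [236.5 134.5] [0.644 0.039 0.12 ]
stand_seat scene 0.9 [379.3 147.6] [0.535 0.323 0.125]
stand_seat scene 0.31 [123.4 263.9] [ 0.589 -0.341  0.125]
stand_seat top 0.72 [135. 169.] [0.55  0.313 0.125]
```

```bash
python3 -c "
import cv2,numpy as np
a=cv2.imread('pics/scene0.png');b=cv2.imread('pics/top0.png')
cv2.imwrite('pics/both.png',cv2.resize(np.vstack([a,b]),None,fx=.78,fy=.78))"
```

```text
(no output)
```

View pics/scene0.png

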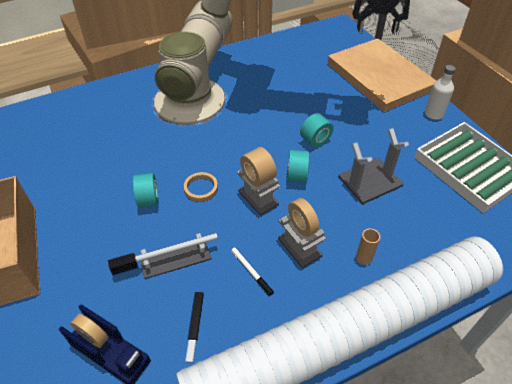

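View pics/top0.png

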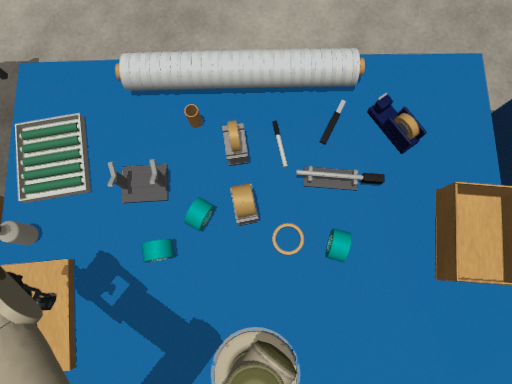

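Candidates for the wide roll: brown rolls on cradles at scene (259,169), wide, and (303,216), narrow. There are also turquoise look-alikes at (317,130), (298,168) and (146,190), a flat ring at (201,187) and tape in the dispenser at (88,330). I choose (259,169), which is top (243,198). The spindle is the one on the rest with its handle at (121,264), not the pens at (195,325) or (252,272). The stand is at (375,170), top (140,180).

```bash
cat > m.py <<'E'
from h import *
from scipy.optimize import minimize
np.set_printoptions(precision=4,suppress=True)
P={n:env.get_image(n) for n in("scene","top")}
def pick(k,n,px):
    c=[d for d in env.outline_of(k,P[n]) if np.hypot(d["bbox"][0]-px[0],d["bbox"][1]-px[1])<30]
    return c[0] if c else None
def hull(p,X):
    m=np.zeros((384*4,512*4),np.uint8); h=cv2.convexHull((proj(p,X)*4).astype(np.int32)); cv2.fillConvexPoly(m,h,1); return m
def fitroll(k,w,x0,px):
    M={n:pick(k,n,px[n]) for n in P}; print(k,{n:(M[n] and (round(M[n]["conf"],2),M[n]["bbox"])) for n in M})
    M={n:cv2.resize(d["mask"].astype(np.uint8),None,fx=4,fy=4) for n,d in M.items() if d}
    a=np.linspace(0,2*np.pi,60)
    def pts(v):
        r=[v[2]*0+v[0],v[1],.12]; ax=np.array([-np.sin(v[2]),np.cos(v[2]),0]);ex=np.array([np.cos(v[2]),np.sin(v[2]),0])
        return np.vstack([np.array(r)+s*w/2*ax+.042*(np.cos(a)[:,None]*ex+np.sin(a)[:,None]*np.array([0,0,1])) for s in(-1,1)])
    def cost(v):
        c=0
        for n,m in M.items():
            h=hull(P[n],pts(v)); c+=1-(h&m).sum()/(h|m).sum()
        return c
    best=min((minimize(cost,[*x0,y],method="Nelder-Mead",options=dict(initial_simplex=[[*x0,y],[x0[0]+.01,x0[1],y],[x0[0],x0[1]+.01,y],[*x0,y+.2]])) for y in(-.3,0,.3)),key=lambda r:r.fun)
    print(k,best.x,np.degrees(best.x[2]),best.fun)
if __name__=="__main__":
    fitroll("wide_roll_center",.05,(.467,.024),dict(scene=(259,169),top=(243,198)))
    for n in P:
        d=pick("spindle_grip",n,dict(scene=(165,252),top=(340,177))[n])
        if d is None: print("none",n);continue
        ys,xs=np.nonzero(d["mask"]); print(n,d["conf"],d["bbox"])
        X=np.array([atz(P[n],(x,y),.045)[:2] for x,y in zip(xs,ys)]); c=X.mean(0); u=np.linalg.svd(X-c)[2][0]; u*=np.sign(u[1])
        t=(X-c)@u; print("spindle ends",c+u*t.min(),c+u*t.max(),"len",np.ptp(t),"yaw",np.degrees(np.arctan2(-u[0],u[1])))
    S=P["scene"]["color"][120:220,320:420,::-1];T=P["top"]["color"][140:220,95:175,::-1]
    W=P["scene"]["color"][130:260,220:350,::-1]
    r=lambda a:cv2.resize(a,(395,395),interpolation=cv2.INTER_CUBIC)
    cv2.imwrite("pics/stand.png",np.hstack([r(S),r(T)])); 
E
python3 m.py
```

```text
wide_roll_center {'scene': (0.89, [259.4, 167.8, 37.4, 37.9]), 'top': (0.83, [243.2, 201.8, 23.6, 32.9])}
wide_roll_center [0.4596 0.0243 0.2027] 11.616698769000863 0.18251771400508354
scene 0.73 [162.1, 253.1, 101.6, 38.6]
spindle ends [ 0.5295 -0.3758] [ 0.5494 -0.1305] len 0.2461080704729097 yaw -4.653199164974244
top 0.55 [342.1, 177.6, 90.0, 10.8]
spindle ends [ 0.5284 -0.3795] [ 0.5529 -0.13  ] len 0.2507908894691015 yaw -5.599172254591434
```

View pics/stand.png

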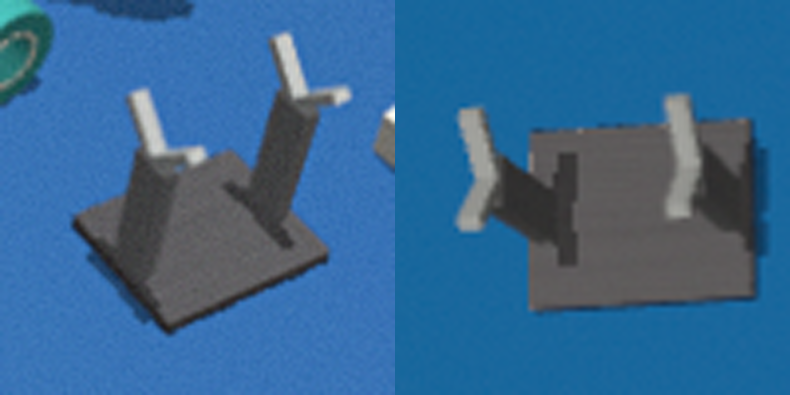

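```bash
python3 -c "
import cv2,numpy as np
a=cv2.imread('pics/scene0.png')[135:265,225:340];b=cv2.imread('pics/top0.png')[110:225,205:405]
cv2.imwrite('pics/rolls.png',np.hstack([cv2.resize(a,(266,300),interpolation=2),cv2.resize(b,(522,300),interpolation=2)]))"
```

```text
(no output)
```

View pics/rolls.png

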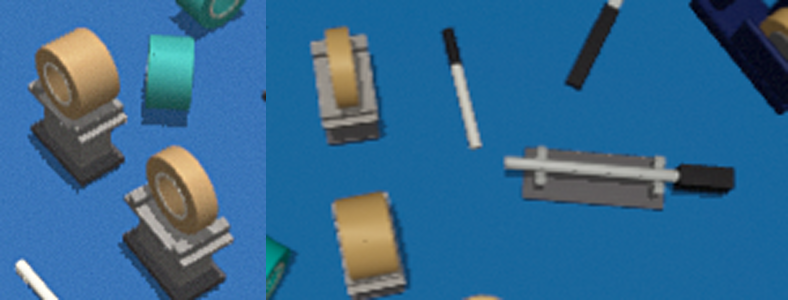

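The crop shows the stand's V tips at scene crop (139,96), (197,153), (283,40) and (343,96), and top crop (679,213), (678,100), (470,225) and (470,115). The wide roll's bore runs along y, yawed by about +10°, and the spindle has its handle at the -y end.

```bash
cat > s.py <<'E'
from h import *
np.set_printoptions(precision=4,suppress=True)
P={n:env.get_image(n) for n in("scene","top")}
s=lambda x,y:(320+x/3.95-.4,120+y/3.95-.4); t=lambda x,y:(95+x/4.94-.4,140+y/4.94-.4)
L=[((139,96),(679,213)),((197,153),(678,100)),((283,40),(470,225)),((343,96),(470,115))]
Q=np.array([tri(P["scene"],s(*a),P["top"],t(*b)) for a,b in L]);print(Q,Q.mean(0))
Tq=np.array([atz(P["top"],t(*b),.147) for a,b in L]);Sq=np.array([atz(P["scene"],s(*a),.147) for a,b in L]);print(Tq.mean(0),Sq.mean(0))
for q in(Q,Tq,Sq): d=(q[2:]-q[:2]).mean(0);print("yaw",np.degrees(np.arctan2(-d[0],d[1])),np.linalg.norm(d))
F=np.array([atz(P["top"],t(*b),.008) for b in((529,132),(752,120),(757,297),(530,310))]);print("foot",F,F.mean(0))
for k in("wide_roll_center","narrow_roll_center","stand_seat","spindle_grip"):
  A=env.tip_of(k,P["scene"]);B=env.tip_of(k,P["top"])
  for a in A[:4]:
    for b in B[:4]:
      X=tri(P["scene"],a["pixel"],P["top"],b["pixel"])
      e=np.linalg.norm(proj(P["top"],[X])[0]-b["pixel"])
      if e<4: print(k,X,e)
o=env.observe();print(o["tool_rot"],o["position"],o["time_s"],o["grip_width"])
E
python3 s.py
```

```text
[[0.5378 0.1219 0.2186]
 [0.595  0.1203 0.2253]
 [0.5361 0.2242 0.213 ]
 [0.5928 0.2229 0.217 ]] [0.5654 0.1723 0.2185]
[0.5307 0.1061 0.147 ] [0.5424 0.3166 0.147 ]
yaw 1.0896304880403151 0.10269986284674984
yaw 2.716981082689404 0.11090225166736989
yaw 1.3651095463052492 0.11095849875300874
foot [[0.585  0.1495 0.008 ]
 [0.5899 0.0147 0.008 ]
 [0.4814 0.0131 0.008 ]
 [0.476  0.1479 0.008 ]] [0.5331 0.0813 0.008 ]
wide_roll_center [0.3445 0.2578 0.063 ] 0.7773749097050778
wide_roll_center [ 0.3477 -0.2424  0.0443] 0.32556655860671935
wide_roll_center [0.4248 0.1529 0.0284] 1.2444745379852922
narrow_roll_center [0.6478 0.0461 0.1291] 0.1306704768940456
stand_seat [0.537  0.3131 0.1451] 1.9481028088835137
spindle_grip [ 0.5302 -0.3494  0.0366] 1.2662587992995915
[[-0.8966  0.4429  0.    ]
 [ 0.4429  0.8966 -0.    ]
 [-0.     -0.     -1.    ]] [0.2436 0.4931 0.2313] 1.3 0.08525841689996862
```

```bash
sed -i 's|t=lambda x,y:(95+x/4.94|t=lambda x,y:(95+(x-395)/4.94|; s|^for k in(.*|for k in():|' s.py; python3 s.py
```

```text
[[0.5088 0.2634 0.139 ]
 [0.5697 0.2642 0.1442]
 [0.5048 0.3764 0.1382]
 [0.5649 0.3784 0.1401]] [0.537  0.3206 0.1404]
[0.5349 0.3173 0.147 ] [0.5424 0.3166 0.147 ]
yaw 2.2458090409726696 0.11366825300288311
yaw 2.6567212512803295 0.11200304556424183
yaw 1.3651095463052492 0.11095849875300874
foot [[0.5899 0.3901 0.008 ]
 [0.5946 0.2541 0.008 ]
 [0.4856 0.2482 0.008 ]
 [0.4802 0.3842 0.008 ]] [0.5376 0.3191 0.008 ]
[[-0.8966  0.4429 -0.    ]
 [ 0.4429  0.8966  0.    ]
 [ 0.     -0.     -1.    ]] [0.2436 0.4931 0.2313] 1.4 0.08553953583887751
```

```bash
cat > go.py <<'E'
import sys
from h import *
from scipy.spatial.transform import Rotation as Ro
np.set_printoptions(precision=4,suppress=True)
def rows(pos,yaw,pitch=0):
    o=env.observe();R=np.array(o["tool_rot"]);p=np.array(o["position"]);y=np.radians(yaw)
    G=np.array([[-np.sin(y),np.cos(y),0],[np.cos(y),np.sin(y),0],[0,0,-1]]).T
    print("t",o["time_s"],"rot",Ro.from_matrix(R.T@G).as_rotvec(degrees=True).round(2),"shift cm",(R.T@(np.array(pos)-p)*100).round(2),"pos",p,"f",np.array(o["ft_force"]),o["grip_width"],o["gripper_force"])
if __name__=="__main__": v=list(map(float,sys.argv[1:])); rows(v[:3],v[3])
E
python3 go.py .532 -.349 .14 -5.1
```

```text
t 1.4 rot [-0.   -0.   68.81] shift cm [-63.16 -62.73   9.13] pos [0.2436 0.4931 0.2313] f [-0.467  -0.2857  0.06  ] 0.08553953583887751 0.0
```

Request:
{"op": "move_arm", "data": {"plan": [[0, 0, 68.8, -63.2, -62.7, 0, 1], [0, 0, 68.8, -63.2, -62.7, 0, 1], [0, 0, 68.8, -63.2, -62.7, 0, 1], [0, 0, 68.8, -63.2, -62.7, 0, 1], [0, 0, 68.8, -63.2, -62.7, 0, 1]], "squeeze": 100}}

```text
time_s: 1.9
position: [0.3249, 0.2549, 0.2315]
tool_rot: [[-0.349, 0.937, 0.001], [0.937, 0.349, 0.0], [-0.0, 0.001, -1.0]]
ft_force: [1.6, 0.9, 0.5]
grip_width: 0.0855
gripper_force: 0.0
```

```bash
python3 go.py .532 -.349 .14 -5.1
```

```text
t 1.9 rot [ 0.04 -0.   25.52] shift cm [-63.82  -1.67   9.16] pos [0.3249 0.2549 0.2315] f [1.6401 0.8678 0.4811] 0.08545662667942021 0.0
```

Request:
{"op": "move_arm", "data": {"plan": [[0, 0, 25.5, -63.8, -1.7, 0, 1], [0, 0, 25.5, -63.8, -1.7, 0, 1], [0, 0, 25.5, -63.8, -1.7, 0, 1], [0, 0, 25.5, -63.8, -1.7, 0, 1], [0, 0, 25.5, -63.8, -1.7, 0, 1]]}}

```text
time_s: 2.4
position: [0.4072, 0.0185, 0.2316]
tool_rot: [[0.083, 0.997, 0.001], [0.997, -0.083, -0.0], [-0.0, 0.001, -1.0]]
ft_force: [0.7, 1.4, -0.7]
grip_width: 0.0854
gripper_force: 0.0
```

```bash
python3 go.py .532 -.349 .14 -5.1
```

```text
t 2.4 rot [0.05 0.   0.31] shift cm [-35.58  15.49   9.18] pos [0.4072 0.0185 0.2316] f [ 0.7173  1.3681 -0.7417] 0.08541574932815382 0.0
```

Request:
{"op": "move_arm", "data": {"plan": [[0, 0, 0.3, -35.6, 15.5, 0, 1], [0, 0, 0.3, -35.6, 15.5, 0, 1], [0, 0, 0.3, -35.6, 15.5, 0, 1], [0, 0, 0.3, -35.6, 15.5, 0, 1], [0, 0, 0.3, -35.6, 15.5, 8, 1]]}}

```text
time_s: 2.9
position: [0.4874, -0.2154, 0.2135]
tool_rot: [[0.089, 0.996, 0.004], [0.996, -0.089, -0.003], [-0.003, 0.005, -1.0]]
ft_force: [0.7, 0.3, 0.3]
grip_width: 0.0856
gripper_force: 0.0
```

```bash
python3 go.py .532 -.349 .1 -5.1
```

```text
t 2.9 rot [ 0.26  0.16 -0.  ] shift cm [-12.87   5.58  11.41] pos [ 0.4874 -0.2154  0.2135] f [0.7224 0.3409 0.301 ] 0.08562485871012358 0.0
```

Request:
{"op": "move_arm", "data": {"plan": [[0.2, 0.1, 0, -12.9, 5.6, 6, 1], [0.2, 0.1, 0, -12.9, 5.6, 9, 1], [0.2, 0.1, 0, -12.9, 5.6, 11.4, 1], [0.2, 0.1, 0, -12.9, 5.6, 11.4, 1], [0.2, 0.1, 0, -12.9, 5.6, 11.4, 1]]}}

```text
time_s: 3.4
position: [0.5294, -0.3471, 0.0931]
tool_rot: [[0.09, 0.996, -0.008], [0.996, -0.09, 0.007], [0.006, -0.009, -1.0]]
ft_force: [-0.6, 0.8, -0.8]
grip_width: 0.0854
gripper_force: 0.0
```

```bash
python3 go.py .532 -.349 .022 -5.1; python3 - <<'E'
from h import *
p=env.get_image("scene");q=env.get_image("top")
a=p["color"][190:300,80:240,::-1];b=q["color"][130:215,280:405,::-1]
cv2.imwrite("pics/g.png",np.hstack([cv2.resize(a,(400,275),interpolation=2),cv2.resize(b,(400,275),interpolation=2)]))
print(proj(q,[[.532,-.349,.041],[.532,-.349,.02]]),proj(p,[[.532,-.349,.041]]))
E
```

```text
t 3.4 rot [-0.51 -0.33 -0.09] shift cm [-0.2   0.34  7.11] pos [ 0.5294 -0.3471  0.0931] f [-0.6464  0.8182 -0.7957] 0.08540428514712162 0.0
[[372.97204346 178.12227738]
 [370.9888858  179.74007144]] [[121.84346116 264.98048992]]
```

View pics/g.png

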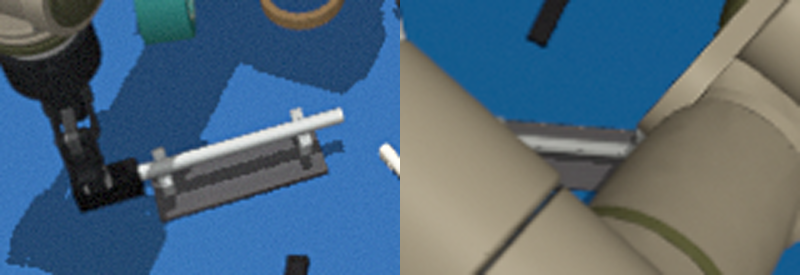

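The crop shows the open fingers straddling the black handle at about (110,185) in the left half. I'll descend and close.

Request:
{"op": "move_arm", "data": {"plan": [[-0.4, -0.3, -0.1, -0.2, 0.3, 3, 1], [-0.4, -0.3, -0.1, -0.2, 0.3, 5, 1], [-0.4, -0.3, -0.1, -0.2, 0.3, 7, 1], [-0.4, -0.3, -0.1, -0.2, 0.3, 7, 1], [-0.4, -0.3, -0.1, -0.2, 0.3, 7, 1]]}}

```text
time_s: 4.0
position: [0.5338, -0.3477, 0.0297]
tool_rot: [[0.086, 0.996, 0.005], [0.996, -0.086, -0.005], [-0.005, 0.005, -1.0]]
ft_force: [-0.5, 0.2, 0.1]
grip_width: 0.0855
gripper_force: 0.0
```

```bash
python3 go.py .532 -.349 .022 -5.1
```

```text
t 4.0 rot [0.3  0.28 0.19] shift cm [-0.14 -0.17  0.77] pos [ 0.5338 -0.3477  0.0297] f [-0.4561  0.1585  0.1246] 0.08549180259118301 0.0
```

Request:
{"op": "move_arm", "data": {"plan": [[0.2, 0.2, 0, -0.1, -0.1, 0.7, 1], [0.2, 0.2, 0, -0.1, -0.1, 0.7, 0.2], [0.2, 0.2, 0, -0.1, -0.1, 0.7, -1], [0.2, 0.2, 0, -0.1, -0.1, 0.7, -1], [0.2, 0.2, 0, -0.1, -0.1, 0.7, -1]], "squeeze": 100}}

```text
time_s: 4.5
position: [0.5321, -0.3489, 0.021]
tool_rot: [[0.086, 0.996, 0.0], [0.996, -0.086, -0.0], [-0.0, 0.0, -1.0]]
ft_force: [-0.1, 0.6, 0.4]
grip_width: 0.0286
gripper_force: 0.0
```

Request:
{"op": "move_arm", "data": {"plan": [[0, 0, 0, 0, 0, 0, -1], [0, 0, 0, 0, 0, 0, -1], [0, 0, 0, 0, 0, 0, -1], [0, 0, 0, 0, 0, 0, -1]]}}

```text
time_s: 4.9
position: [0.5319, -0.3489, 0.0209]
tool_rot: [[0.086, 0.996, -0.0], [0.996, -0.086, 0.0], [0.0, -0.0, -1.0]]
ft_force: [-3.2, 1.0, 2.9]
grip_width: 0.023
gripper_force: 97.7
```

Request:
{"op": "move_arm", "data": {"plan": [[0, 0, 0, 0, 0, -2, -1], [0, 0, 0, 0, 0, -5, -1], [0, 0, 0, 0, 0, -8, -1], [0, 0, 0, 0, 0, -8, -1], [0, 0, 0, 0, 0, -8, -1]]}}

```text
time_s: 5.4
position: [0.5321, -0.3488, 0.1005]
tool_rot: [[0.086, 0.996, 0.0], [0.996, -0.086, -0.0], [-0.0, 0.0, -1.0]]
ft_force: [0.1, -0.6, -2.3]
grip_width: 0.0228
gripper_force: 98.2
```

```bash
python3 go.py .514 -.247 .096 10
```

```text
t 5.4 rot [  0.02   0.02 -14.95] shift cm [ 9.98 -2.69  0.45] pos [ 0.5321 -0.3488  0.1005] f [ 0.1184 -0.566  -2.3342] 0.022816927212122827 98.22911024093628
```

Request:
{"op": "move_arm", "data": {"plan": [[0, 0, -5, 3, -0.9, 0.4, -1], [0, 0, -10, 6, -1.8, 0.4, -1], [0, 0, -15, 9, -2.7, 0.4, -1], [0, 0, -15, 10, -2.7, 0.4, -1], [0, 0, -15, 10, -2.7, 0.4, -1]]}}

```text
time_s: 5.9
position: [0.5137, -0.2456, 0.0958]
tool_rot: [[-0.175, 0.985, -0.002], [0.985, 0.175, 0.001], [0.002, -0.001, -1.0]]
ft_force: [0.7, -0.4, -2.3]
grip_width: 0.023
gripper_force: 98.2
```

```bash
python3 go.py .514 -.247 .096 10; python3 - <<'E'
from h import *
np.set_printoptions(precision=4,suppress=True)
p=env.get_image("scene");q=env.get_image("top");o=env.observe()
T=np.array(o["position"]);R=np.array(o["tool_rot"])
g=T-R[:,2]*.020
ax=lambda s:g+R[:,0]*s-R[:,2]*.004
L=[ax(s) for s in(.03,.12,.22)]
for n,c in(("scene",p),("top",q)):
    print(n,"pred handle/mid/tip",proj(c,L).ravel())
    for d in env.tip_of("spindle_grip",c)[:1]: print(d["conf"],d["pixel"],"pred",proj(c,[g]))
    for d in env.outline_of("spindle_grip",c)[:2]:
        ys,xs=np.nonzero(d["mask"]); print(n,d["conf"],d["bbox"])
        print("rightmost",xs.max(),ys[xs==xs.max()].mean(),"leftmost",xs.min(),ys[xs==xs.min()].mean())
a=p["color"][130:260,110:310,::-1].copy()
for u in proj(p,L): cv2.circle(a,tuple(int(v) for v in (u-[110,130])),1,(0,0,255),-1)
cv2.imwrite("pics/pre.png",cv2.resize(a,(800,520),interpolation=2))
E
```

```text
t 5.9 rot [-0.07 -0.09  0.07] shift cm [-0.14  0.01 -0.02] pos [ 0.5137 -0.2456  0.0958] f [ 0.6588 -0.4356 -2.3337] 0.022991371724575032 98.22010517120361
scene pred handle/mid/tip [168.6665 216.1736 203.4955 197.8644 239.8416 178.7711]
0.71 [160.9, 221.9] pred [[156.902  223.6075]]
scene 0.7 [192.2, 205.3, 96.7, 59.3]
rightmost 242 178.0 leftmost 143 222.0
top pred handle/mid/tip [333.0944 180.7382 300.2262 187.047  263.4264 194.107 ]
top 0.45 [295.2, 188.2, 30.4, 8.5]
rightmost 309 185.0 leftmost 280 190.5
```

View pics/pre.png

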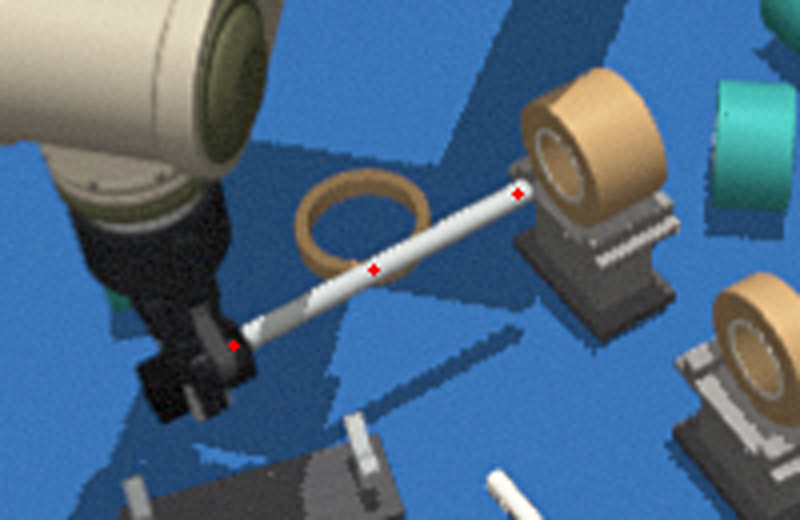

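The crop shows the shaft tip at crop (520,190), right at the near face. The bore centre is at about crop (560,168), scene (250,172), and lies on the extended shaft line. I'll check the lateral offset numerically.

```bash
python3 - <<'E'
from h import *
np.set_printoptions(precision=4,suppress=True)
p=env.get_image("scene");q=env.get_image("top")
n=atz(p,(110+560/4-.4,130+168/4-.4),.12);print("near face",n,"exp",np.array([.466,.024])-.025*np.array([-.174,.985]))
C=np.array([.466,.024,.12])
print(proj(p,[C+[.0043,-.0246,0]]))
for d in env.outline_of("wide_roll_center",q)[:5]:
    x,y=d["bbox"][:2]
    if abs(x-243)<15 and abs(y-200)<20:
        m=d["mask"];ys,xs=np.nonzero(m);print(d["bbox"])
        for r in range(ys.min(),ys.max()+1,4): print(r,xs[ys==r].min(),xs[ys==r].max())
u=np.array([-.174,.985,0]);e=np.array([.985,.174,0])
for s in(-.025,.025): print("pred top-rim ends",s,proj(q,[C+s*u+[0,0,.042],C+s*u+.042*e,C+s*u-.042*e]).ravel())
E
```

```text
near face [ 0.4649 -0.0005  0.12  ] exp [ 0.4704 -0.0006]
[[250.506  173.1238]]
pred top-rim ends -0.025 [251.8339 193.3801 249.0877 181.2157 255.0821 211.76  ]
pred top-rim ends 0.025 [232.5769 197.0793 230.7031 184.7307 236.4263 215.3688]
```

```bash
python3 go.py .485 -.099 .096 10
```

```text
t 6.35 rot [-0.  0.  0.] shift cm [15.11 -0.26  0.06] pos [ 0.5138 -0.2474  0.0966] f [ 0.4722  0.6605 -1.7393] 0.02288171335907745 98.21954369544983
```

Request:
{"op": "move_arm", "data": {"plan": [[0, 0, 0, 0.5, -0.3, 0, -1], [0, 0, 0, 2, -0.3, 0, -1], [0, 0, 0, 4, -0.3, 0, -1], [0, 0, 0, 6, -0.3, 0, -1], [0, 0, 0, 7, -0.3, 0, -1]]}}

```text
time_s: 6.85
position: [0.498, -0.1761, 0.0969]
tool_rot: [[-0.176, 0.984, -0.001], [0.984, 0.176, 0.001], [0.001, -0.0, -1.0]]
ft_force: [0.3, 0.8, -1.1]
grip_width: 0.0227
gripper_force: 98.2
```

```bash
python3 go.py .485 -.099 .096 10; python3 - <<'E'
from h import *
p=env.get_image("scene");a=p["color"][130:240,170:310,::-1]
cv2.imwrite("pics/thr.png",cv2.resize(a,(700,550),interpolation=2))
E
```

```text
t 6.85 rot [-0.03 -0.04  0.12] shift cm [7.82 0.07 0.09] pos [ 0.498  -0.1761  0.0969] f [ 0.3253  0.7801 -1.098 ] 0.022698042389826593 98.20970177650452
```

View pics/thr.png

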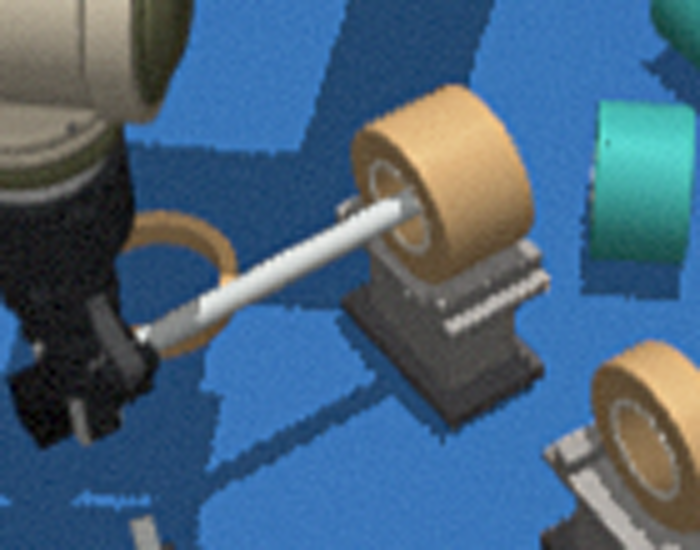

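The shaft is in the bore, entering at crop (400,205), roughly centred and with no contact force. I'll push on.

Request:
{"op": "move_arm", "data": {"plan": [[0, 0, 0, 2, 0, 0, -1], [0, 0, 0, 4, 0, 0, -1], [0, 0, 0, 6, 0, 0, -1], [0, 0, 0, 7.8, 0, 0, -1], [0, 0, 0, 7.8, 0, 0, -1]]}}

```text
time_s: 7.4
position: [0.4845, -0.0995, 0.0968]
tool_rot: [[-0.176, 0.984, -0.001], [0.984, 0.176, 0.001], [0.001, -0.0, -1.0]]
ft_force: [0.3, -0.7, -1.2]
grip_width: 0.0226
gripper_force: 98.2
```

Request:
{"op": "move_arm", "data": {"plan": [[0, 0, 0, 0, 0, -1, -1], [0, 0, 0, 0, 0, -2, -1], [0, 0, 0, 0, 0, -3, -1], [0, 0, 0, 0, 0, -4.5, -1], [0, 0, 0, 0, 0, -6, -1]]}}

```text
time_s: 7.9
position: [0.4851, -0.1023, 0.158]
tool_rot: [[-0.174, 0.985, 0.0], [0.985, 0.174, -0.0], [-0.0, 0.0, -1.0]]
ft_force: [-0.1, -1.6, -4.6]
grip_width: 0.0233
gripper_force: 98.1
```

```bash
python3 go.py .485 -.099 .2 10
```

```text
t 7.9 rot [ 0.02  0.03 -0.  ] shift cm [ 0.32  0.05 -4.2 ] pos [ 0.4851 -0.1023  0.158 ] f [-0.1367 -1.5874 -4.6267] 0.023259498124287955 98.08278322219849
```

Request:
{"op": "move_arm", "data": {"plan": [[0, 0, 0, 0, 0, -2, -1], [0, 0, 0, 0, 0, -4, -1], [0, 0, 0, 0, 0, -5, -1], [0, 0, 0, 0, 0, -5.5, -1], [0, 0, 0, 0, 0, -5.5, -1]]}}

```text
time_s: 8.4
position: [0.4851, -0.1019, 0.2119]
tool_rot: [[-0.174, 0.985, 0.0], [0.985, 0.174, -0.0], [-0.0, 0.0, -1.0]]
ft_force: [-0.2, -1.1, -3.7]
grip_width: 0.0231
gripper_force: 98.1
```

```bash
cat > chk.py <<'E'
from h import *
import sys
np.set_printoptions(precision=4,suppress=True)
p=env.get_image("scene");q=env.get_image("top");o=env.observe()
T=np.array(o["position"]);R=np.array(o["tool_rot"]);print(T,o["ft_force"],o["time_s"])
g=T-R[:,2]*.020
ax=lambda s:g+R[:,0]*s-R[:,2]*.004
L=[ax(s) for s in(.03,.09,.16,.22)]
a=p["color"][:,:,::-1].copy()
for u in proj(p,L): cv2.circle(a,tuple(int(round(v)) for v in u),1,(0,0,255),-1)
c=proj(p,[ax(.12)])[0].astype(int);x=np.clip(c[0]-80,0,352);y=np.clip(c[1]-70,0,264)
cv2.imwrite(sys.argv[1],cv2.resize(a[y:y+120,x:x+160],(800,600),interpolation=2));print("crop",x,y,"tip pred",proj(p,L).ravel())
exp=ax(.125)+[0,0,-.014];print("expected roll",exp)
for n,c in(("scene",p),("top",q)):
    for d in env.tip_of("wide_roll_center",c)[:5]:
        if np.linalg.norm(proj(c,[exp])[0]-d["pixel"])<25: print(n,d["conf"],atz(c,d["pixel"],exp[2]))
E
python3 chk.py pics/lift.png; python3 go.py .534 .194 .21 2.3
```

```text
[ 0.4848 -0.1016  0.211 ] [ 0.5772  0.4287 -3.9328] 8.5
crop 175 63 tip pred [221.3118 150.3239 244.4105 138.9947 270.1074 126.4144 291.1066 116.1523]
expected roll [0.463  0.0214 0.2211]
scene 0.9 [0.4597 0.0234 0.2211]
top 0.81 [0.4715 0.0283 0.2211]
t 8.6 rot [-0.08 -0.05  7.74] shift cm [28.25 10.    0.11] pos [ 0.4848 -0.1016  0.211 ] f [-0.292   0.3899 -3.025 ] 0.023111484407460154 98.11601400375366
```

View pics/lift.png

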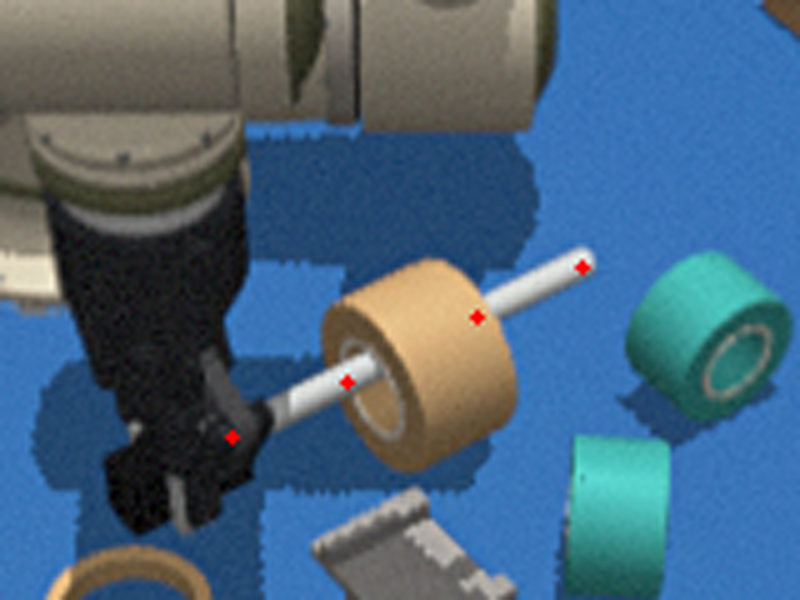

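The roll hangs on the level shaft at crop (420,365), clear of its cradle. Now I'll carry it over to the stand.

Request:
{"op": "move_arm", "data": {"plan": [[0, 0, 0.5, 0.8, 0.3, 0, -1], [0, 0, 1, 2.5, 1, 0, -1], [0, 0, 2, 5, 2, 0, -1], [0, 0, 3, 8, 3.1, 0, -1], [0, 0, 4, 11, 4.3, 0, -1]]}}

```text
time_s: 9.1
position: [0.5081, 0.0158, 0.2114]
tool_rot: [[-0.104, 0.995, -0.001], [0.995, 0.104, 0.0], [0.0, -0.001, -1.0]]
ft_force: [1.7, -0.5, -4.5]
grip_width: 0.0228
gripper_force: 98.1
```

Request:
{"op": "move_arm", "data": {"plan": [[0, 0, 0.8, 3, 1.2, 0, -1], [0, 0, 1.6, 6, 2.2, 0, -1], [0, 0, 2.4, 9, 3.2, 0, -1], [0, 0, 3.2, 11.5, 4.2, 0, -1], [0, 0, 3.7, 13.5, 5, 0, -1]]}}

```text
time_s: 9.6
position: [0.5434, 0.1559, 0.2112]
tool_rot: [[-0.041, 0.999, -0.001], [0.999, 0.041, 0.0], [0.0, -0.001, -1.0]]
ft_force: [0.7, -0.3, -3.1]
grip_width: 0.0224
gripper_force: 98.1
```

```bash
python3 go.py .543 .192 .21 2.3
```

```text
t 9.6 rot [-0.08 -0.01  0.06] shift cm [3.61 0.1  0.12] pos [0.5434 0.1559 0.2112] f [ 0.7074 -0.3406 -3.1462] 0.02242584054311721 98.11230540275574
```

Request:
{"op": "move_arm", "data": {"plan": [[0, 0, 0, 1.5, 0, 0, -1], [0, 0, 0, 2.5, 0.1, 0, -1], [0, 0, 0, 3.3, 0.1, 0, -1], [0, 0, 0, 3.3, 0.1, 0, -1], [0, 0, 0, 3.3, 0.1, 0, -1]]}}

```text
time_s: 10.1
position: [0.5433, 0.1862, 0.2118]
tool_rot: [[-0.04, 0.999, -0.0], [0.999, 0.04, -0.0], [-0.0, -0.0, -1.0]]
ft_force: [0.6, -0.6, -3.1]
grip_width: 0.023
gripper_force: 98.2
```

```bash
sed -i 's/ax(.125)/ax(.127)/' chk.py; python3 chk.py pics/over.png; python3 go.py .543 .192 .12 2.3
```

```text
[0.5434 0.186  0.2118] [-1.0672  0.6612 -3.4434] 10.2
crop 303 46 tip pred [351.3752 128.4371 372.9679 120.1555 397.1145 110.9022 416.9474 103.3082]
expected roll [0.5383 0.3129 0.2218]
scene 0.76 [0.5408 0.3062 0.2218]
top 0.55 [0.5392 0.3077 0.2218]
t 10.3 rot [ 0.    0.   -0.01] shift cm [ 0.59 -0.02  9.18] pos [0.5435 0.1861 0.2118] f [-0.2339  0.042  -3.9252] 0.02272570881357664 98.16573143005371
```

View pics/over.png

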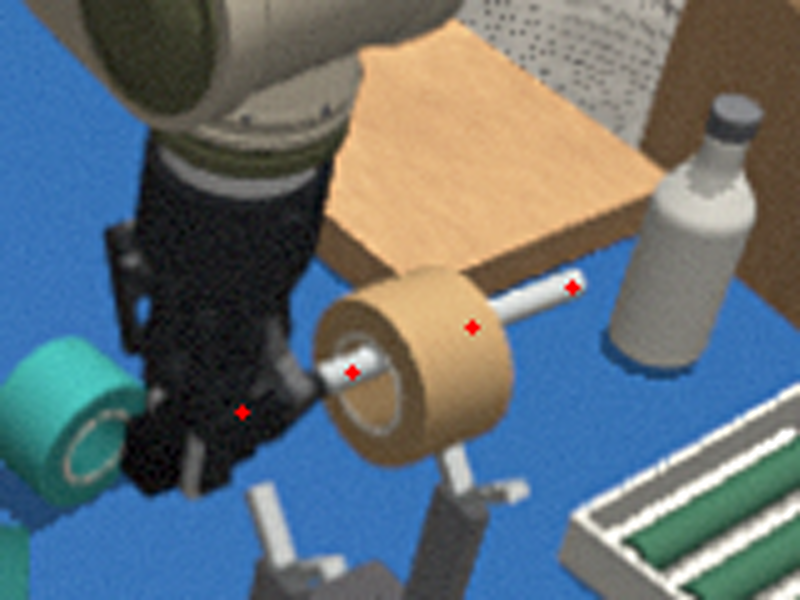

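Picture: the roll is above the gap, near-notch upright at crop (290,560), far one at (470,490). It needs about 12 mm further along +y.

Request:
{"op": "move_arm", "data": {"plan": [[0, 0, 0, 0.8, 0, 0, -1], [0, 0, 0, 1.2, 0, 2, -1], [0, 0, 0, 1.2, 0, 4, -1], [0, 0, 0, 1.2, 0, 6, -1], [0, 0, 0, 1.2, 0, 7, -1]]}}

```text
time_s: 10.8
position: [0.5422, 0.1989, 0.1402]
tool_rot: [[-0.041, 0.999, -0.002], [0.999, 0.041, -0.0], [-0.0, -0.002, -1.0]]
ft_force: [0.6, -0.0, -3.6]
grip_width: 0.0229
gripper_force: 98.2
```

Request:
{"op": "move_arm", "data": {"plan": [[0, 0, 0, 0, 0, 0.7, -1], [0, 0, 0, 0, 0, 1.4, -1], [0, 0, 0, 0, 0, 2, -1], [0, 0, 0, 0, 0, 2.5, -1], [0, 0, 0, 0, 0, 2.5, -1]]}}

```text
time_s: 11.3
position: [0.5427, 0.1986, 0.1163]
tool_rot: [[-0.041, 0.999, -0.001], [0.999, 0.041, -0.0], [-0.0, -0.001, -1.0]]
ft_force: [-0.7, 0.1, -3.6]
grip_width: 0.0227
gripper_force: 98.2
```

```bash
python3 chk.py pics/low.png; python3 go.py .543 .198 .101 2.3
```

```text
[0.543  0.1987 0.117 ] [ 0.5693 -0.1915 -3.5822] 11.4
crop 299 74 tip pred [349.8246 156.4397 370.0182 148.2026 392.6721 138.9582 411.3385 131.338 ]
expected roll [0.5379 0.3256 0.127 ]
scene 0.76 [0.5354 0.3234 0.127 ]
top 0.42 [0.5366 0.3277 0.127 ]
t 11.5 rot [ 0.04 -0.01  0.04] shift cm [-0.07 -0.01  1.61] pos [0.5431 0.1987 0.1171] f [ 0.583  -0.7341 -3.7907] 0.023359060864430153 98.19188475608826
```

View pics/low.png

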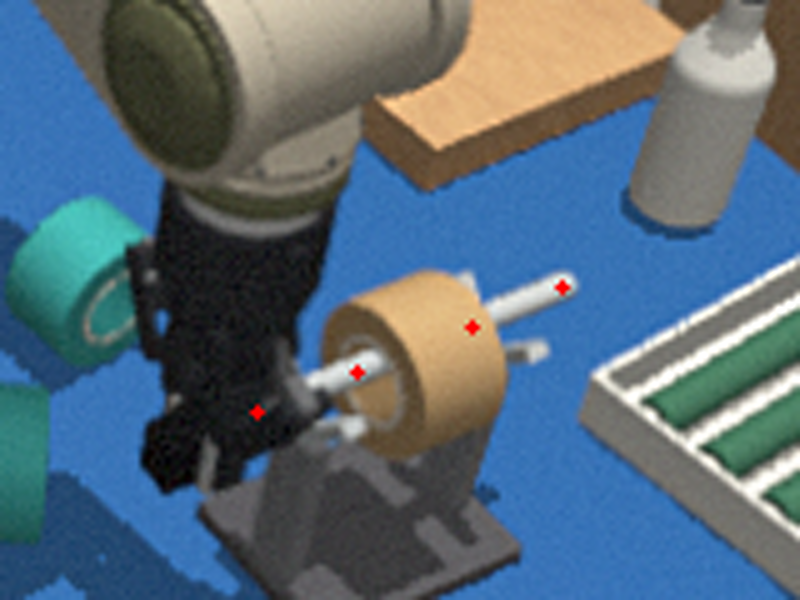

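The picture shows the shaft between both Vs, with the roll between the uprights. I'll lower gently and watch the force.

Request:
{"op": "move_arm", "data": {"plan": [[0, 0, 0, 0, 0, 0.5, -1], [0, 0, 0, 0, 0, 0.9, -1], [0, 0, 0, 0, 0, 1.2, -1], [0, 0, 0, 0, 0, 1.4, -1], [0, 0, 0, 0, 0, 1.4, -1]]}}

```text
time_s: 12.0
position: [0.5428, 0.1986, 0.1024]
tool_rot: [[-0.041, 0.999, -0.001], [0.999, 0.041, -0.0], [-0.0, -0.001, -1.0]]
ft_force: [0.6, 0.4, -3.8]
grip_width: 0.0228
gripper_force: 98.2
```

Request:
{"op": "move_arm", "data": {"plan": [[0, 0, 0, 0, 0, 0.1, -1], [0, 0, 0, 0, 0, 0.2, -1], [0, 0, 0, 0, 0, 0.2, -1]]}}

```text
time_s: 12.3
position: [0.543, 0.1987, 0.1012]
tool_rot: [[-0.041, 0.999, 0.0], [0.999, 0.041, 0.0], [0.0, 0.0, -1.0]]
ft_force: [-0.3, -0.2, 0.3]
grip_width: 0.0228
gripper_force: 99.0
```

Request:
{"op": "move_arm", "data": {"plan": [[0, 0, 0, 0, 0, 0, -0.4], [0, 0, 0, 0, 0, 0, -0.2], [0, 0, 0, 0, 0, 0, 0.2], [0, 0, 0, 0, 0, 0, 0.6], [0, 0, 0, 0, 0, 0, 0.6]]}}

```text
time_s: 12.8
position: [0.543, 0.1987, 0.1008]
tool_rot: [[-0.041, 0.999, 0.0], [0.999, 0.041, 0.0], [0.0, 0.0, -1.0]]
ft_force: [-0.3, 0.2, -0.1]
grip_width: 0.0685
gripper_force: 0.0
```

Request:
{"op": "move_arm", "data": {"plan": [[0, 0, 0, 0, 0, 0, 0.6], [0, 0, 0, 0, 0, -2, 0.6], [0, 0, 0, 0, 0, -5, 0.6], [0, 0, 0, 0, 0, -9, 0.6], [0, 0, 0, 0, 0, -13, 0.6]]}}

```text
time_s: 13.3
position: [0.5426, 0.1986, 0.2321]
tool_rot: [[-0.041, 0.999, -0.001], [0.999, 0.041, -0.0], [-0.0, -0.001, -1.0]]
ft_force: [-0.2, -0.6, 0.1]
grip_width: 0.0684
gripper_force: 0.0
```

Request:
{"op": "move_arm", "data": {"plan": [[0, 0, 0, -4, 0, 0, 0.6], [0, 0, 0, -8, 0, 0, 0.6], [0, 0, 0, -12, 0, 0, 0.6], [0, 0, 0, -15, 0, 0, 0.6], [0, 0, 0, -15, 0, 0, 0.6]]}}

```text
time_s: 13.8
position: [0.5492, 0.0457, 0.2307]
tool_rot: [[-0.037, 0.999, -0.0], [0.999, 0.037, -0.001], [-0.001, -0.0, -1.0]]
ft_force: [0.5, -0.1, 0.8]
grip_width: 0.0686
gripper_force: 0.0
```

```bash
python3 - <<'E'
from h import *
np.set_printoptions(precision=4,suppress=True)
p=env.get_image("scene");q=env.get_image("top");o=env.observe();print(o["position"],o["grip_width"],o["ft_force"],o["time_s"])
for k,z,X in(("wide_roll_center",.111,(.538,.323)),("spindle_grip",.121,(.543,.198)),("narrow_roll_center",.12,(.64,.045))):
  for n,c in(("scene",p),("top",q)):
    for d in env.tip_of(k,c)[:5]:
      W=atz(c,d["pixel"],z)
      if np.hypot(*(W[:2]-X))<.08: print(k,n,round(d["conf"],2),W)
for d in env.outline_of("spindle_grip",p)[:1]:
    ys,xs=np.nonzero(d["mask"]);print("ends",xs.min(),ys[xs==xs.min()].mean(),xs.max(),ys[xs==xs.max()].mean())
u=np.array([-.041,.999,0]);g=np.array([.543,.1987,.121]);print("pred ends",proj(p,[g-.03*u,g+.22*u+[0,0,.004]]))
E
```

```text
[0.549  0.0486 0.2308] 0.06834971992882065 [-0.3093  0.446   0.2362] 13.9
wide_roll_center scene 0.6 [0.5373 0.3173 0.111 ]
wide_roll_center top 0.83 [0.5458 0.3259 0.111 ]
spindle_grip scene 0.9 [0.5367 0.2059 0.121 ]
spindle_grip top 0.93 [0.5349 0.1924 0.121 ]
narrow_roll_center scene 0.97 [0.6351 0.0479 0.12  ]
pred ends [[327.9467 170.7451]
 [409.7887 135.98  ]]
```

The spindle and roll are seated where expected, and the narrow roll hasn't moved. Handing in.

```bash
python3 -c "
from rig import env
print(env.close_job())"
```

```text
the job is handed in; nothing more can be done
None
```

The wide roll hangs on the spindle between the stand's uprights, set down gently and let go, with the narrow roll left in its cradle; I handed the job in at about 14 s, and no verdict was returned.

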